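# Reset the plate warmer with the stylus

### The job

The etching-plate warmer has tripped. Slide its steel shutter fully open to uncover the reset port, then take the yellow-handled stylus from the tool stand, reach its steel shank down through the red-ringed port and push the recessed red button all the way down. Finish while still gripping the stylus and holding the button down; leave everything else where it is.

Things in the scene. Friction and masses are not known exactly. Their poses are not given: they have to be found in the camera images.
- warmer: Plate warmer, fixed, on the left or right, turned: grey casing 270 x 260 mm (its x, y), aluminium heating plate 85 mm above the table; along its -x edge a white control strip 80 mm wide, top 75 mm above the table, with a black dial (top at 91 mm) and an amber lamp at its +y end. Origin: centre of its underside, on the table; x runs from strip to heating plate, z up.
- port (a point): Centre of the mouth of the reset port, at the strip's top face (75 mm above the table): a straight vertical round hole 14 mm across with a red ring round it, hidden by the shutter at the start. The top of the red button (12.4 mm across) lies 23 mm below the mouth. Axes as the warmer's.
- reset_button (a joint): Travel of the recessed red spring button, m: 0 up, 0.005 fully down; it needs about 3 N to start and 6 N at the bottom, and springs back when let go.
- shutter (a joint): Shutter travel, m, along the warmer's +y: 0 closed, 0.055 fully open (end stop); starts at 0 to 0.01. Stays where left; about 1 N moves it. Steel plate 42 x 42 x 4 mm, its top 5.5 mm above the control strip, between rails 6 mm high and 49 mm apart (along the warmer's x); it clears the port only beyond 0.03.
- shutter_knob (a point): Middle of the shutter's upright black cylindrical knob, 14 mm across and 22 mm tall: 11 mm above the shutter plate's top and 11 mm below the knob's top, over the plate's centre; 91.5 mm above the table. It moves with the shutter.
- stand: Wooden tool stand, fixed, on the other side from the warmer, turned: a block 55 x 190 mm (its x, y), 70 mm high, with three holes 9 mm across in a row along its y, 62 mm apart. Each holds an upright tool whose shoulder rests on the top; the stylus may be in any. Origin: centre of its underside, on the table; z up.
- stylus: The stylus, the only yellow tool: round, 150 mm long, 40 to 85 g. Steel shank 6 mm across, 60 mm long, blunt tip; then a brass collar 16 mm across, 6 mm long; then a yellow handle 14 mm across, 84 mm long. Origin: the tip; z points up the handle. It stands upright in the stand, tip 10 mm and handle top 160 mm above the table.
- stylus_tip (a point): The stylus's tip, the lower end of the shank.
- stylus_grip (a point): A point on the stylus's axis in the middle of the handle, 115 mm above the tip.
- scraper: Bystander: upright tool in the stand with a blue handle 15 mm across, top 150 mm above the table; short shank. Origin: its lower end, 40 mm above the table.
- burnisher: Bystander: upright tool in the stand with a dark wooden handle 15 mm across, top 140 mm above the table; short shank. Origin: its lower end, 40 mm above the table.
- copper_plate: Bystander: copper etching plate 100 x 130 x 3 mm lying on the warmer's heating plate. Origin: centre of its underside.
- ink_can: Bystander: ink can with a blue label, 80 mm across, 55 mm high, on the middle line. Origin: centre of its underside.
- jar: Bystander: jar with a red cap, 64 mm across, 90 mm high, on the middle line. Origin: centre of its underside.
- bottle: Bystander: white bottle with a yellow label, 66 mm across, 170 mm high, at the right side. Origin: centre of its underside.
- tin: Bystander: oval steel tin 80 x 180 mm, 50 mm high, at the left side. Origin: centre of its underside.

How it is judged:
By the outcome, as a careful person would: the job done as asked, in the order asked, and still so for the second after the job is handed in, while the arm keeps its last pose, push and grip.
It also fails if it takes over 45 s, if anything falls off the work surface, if the arm or the gripper's body presses on something with over 40 N, if the wrist force passes 120 N, or if a joint passes its speed limit or range.

### The arm

A 6-joint arm with a two-finger parallel gripper is mounted at the origin on the work surface. World frame = base frame: x ahead of the robot, y to its left, z up, the work surface at z = 0. Lengths are in m, angles in rad, forces in N, time in s.
With the tool pointing down it reaches from about 0.4 to 0.825 m from the base axis. Payload 7 kg.
Tool frame: the origin (TCP) lies on the mounting face of the last link; the fingertips stand 178 mm ahead of it and the grasp point (between the pads) lies 159 mm ahead of it; z points along the fingers, y is the direction in which the jaws open and shut (so a half turn about z gives the same grasp; the last joint's range is limited). The gripper opens to 88 mm and grips with 3 to 60 N. Pads are 19 mm wide; open, the fingers measure 130 mm over their backs; the gripper's body (78 mm by 193 mm) begins 47 mm behind the grasp point.
Start: joints at [-1.015, 0.359, 0.012, 0, -1.224, -0.288], TCP at [0.179, -0.651, 0.405] pointing down, gripper open.
Joint ranges: [-3.07, 3.07], [-1.43, 2.12], [-1.02, 1.25], [-3.03, 1.67], [-3.05, -0], [-3.03, 3.03]. Speed limits (rad/s): [2.39, 2.39, 3.01, 3.14, 3.14, 3.14].

### API

Orientations are given as [roll, pitch, yaw] about the fixed x, y, z axes, in that order (R = Rz(yaw) Ry(pitch) Rx(roll)).
In Python, from station import * gives the robot as it stands.
- The arm moves only by the tool arm_command, never from a script. Its argument "targets" is a list of rows, each a list of 3 entries, a list of its own where there are three numbers: the turn, a rotation vector about the world's x, y, z in rad, then the shift along the world's x, y, z in mm, then the closure, from 0 (fully open) to 1 (shut). In form: [[[wx, wy, wz], [tx, ty, tz], fingers], ...]. A call has 1 to 8 rows; each row shifts and turns the commanded pose from where the row before left it; what a row does not reach is not made up. A row lasts 1/10 s, in which the tool goes at most 50 mm and 8.59 degrees, less where a joint would pass 70% of its speed; a pose out of reach is approached as far as the arm can. A call with a gripper value outside its range is refused whole. The fingers move at their own pace and stop on an object; "squeeze" is the grip in N (left out, the last holds). Time passes only in rows, so rows that do not move let the fingers close. It gives the time, the measured TCP pose, the force and the opening at its end, in the units of the state.
- get_state(): the state, without advancing time (a new reading comes with each control period).
- grab_frame(name): name is "scene" or "side" or "wrist"; returns (picture, depth): 400x640x3 uint8, red, green, blue; 400x640 float32, m along the optical axis (not along the pixel's ray), 0 where there is no reading.
- camera_params(name): a dict with "mtx" (3x3 intrinsics, pixels), "eye" and "orientation" of the camera in the world. Camera axes: x right, y down, z forward; pixel columns grow to the right and rows downward; lengths in m; the calibration is good to about 2 mm. A picture is of the moment at which its call begins: read the wrist's pose just before it. camera_params takes no time and is no camera call; for the wrist camera it gives the pose at the moment of the call.
- job_done(): hands the job in, once; it reports no verdict.
The state is a dict: "t": time; "q": joint angles; "qd": joint speeds; "joint_efforts": joint torques, N m; "eef_pos": TCP position; "ee_rot": TCP orientation; "force": force on the tool from outside, world axes, zero at the start; "moment": the same for the moment, N m; "width": finger opening in m.
Only numpy, scipy, OpenCV 4.12 (cv2) and the standard library are available. Lean on these libraries where they do the work, as an engineer would, in place of code of your own. Each camera call takes 0.05 s, during which the arm holds its last target.

## Working session

There is one attempt and no reset: what is moved stays moved. The work goes in short steps, Python scripts to look and compute and a tool call to move; the robot and the scene stay as the last step left them, time stands still between calls to the robot, and variables do not carry over. Pictures are saved under pics/ and viewed, and the job is handed in when it is done.

Besides the shell and the picture viewer there is one more tool, called after ">>>" as name(argument=value, ...), one argument or row to a line, values as JSON. arm_command: Moves the arm, as the interface text tells. Its arguments: {"type":"object","properties":{"targets":{"type":"array"},"squeeze":{"type":"number"}},"required":["targets"]}

```bash
mkdir -p pics; ls; cat > h.py <<'E'
from station import *
import numpy as np, cv2, pickle
from scipy.spatial.transform import Rotation as R
def cam(n):
    p=camera_params(n); 
    o=np.array(p["orientation"])
    return np.array(p["mtx"]),np.array(p["eye"]),o
E
python3 - <<'E'
from h import *
print(get_state())
for n in ["scene","side","wrist"]:
    print(n,camera_params(n))
    im,d=grab_frame(n); np.savez("f_"+n,im=im,d=d)
    cv2.imwrite(f"pics/{n}0.png",im[:,:,::-1])
E
```

```text
pics
{'t': 0.0, 'q': array([-1.01493392e+00,  3.59371375e-01,  1.10433262e-02, -3.56463473e-04,
       -1.22410921e+00, -2.88123373e-01]), 'qd': array([-3.13510731e-04,  1.12895362e-03,  4.87629072e-05,  1.36654622e-03,
       -3.87229343e-05,  8.61709050e-04]), 'joint_efforts': array([-2.29553414e-03, -5.82726073e+01,  2.93044996e+01,  6.99730843e+00,
        6.79521851e-03, -1.35986215e-04]), 'eef_pos': array([ 0.17852973, -0.65074823,  0.40372458]), 'ee_rot': array([ 3.13992413e+00, -1.45037959e-04, -2.87397489e+00]), 'force': array([ 0.06414297,  0.01368007, -0.34745749]), 'moment': array([-0.01174536, -0.06292568,  0.03110286]), 'width': 0.08753344556395411}
scene {'mtx': array([[419.75351012,   0.        , 317.3354807 ],
       [  0.        , 419.75351012, 193.21720921],
       [  0.        ,   0.        ,   1.        ]]), 'eye': array([ 1.69245074, -0.1300724 ,  0.92141033]), 'orientation': array([-2.20763914,  0.02070822,  1.42957783])}
side {'mtx': array([[361.82456525,   0.        , 318.85927539],
       [  0.        , 361.82456525, 200.5047929 ],
       [  0.        ,   0.        ,   1.        ]]), 'eye': array([0.50052216, 1.05098975, 0.71561255]), 'orientation': array([-2.09025078, -0.01665399, -2.9992849 ])}
wrist {'mtx': array([[330.00844187,   0.        , 317.43887299],
       [  0.        , 330.00844187, 194.0172606 ],
       [  0.        ,   0.        ,   1.        ]]), 'eye': array([ 0.10214444, -0.67139254,  0.3827    ]), 'orientation': array([ 2.84683238e+00, -1.14441015e-03,  1.83944592e+00])}
```

View pics/scene0.png

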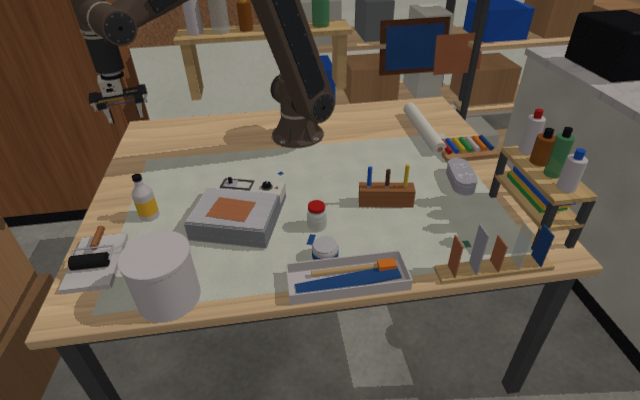

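View pics/side0.png

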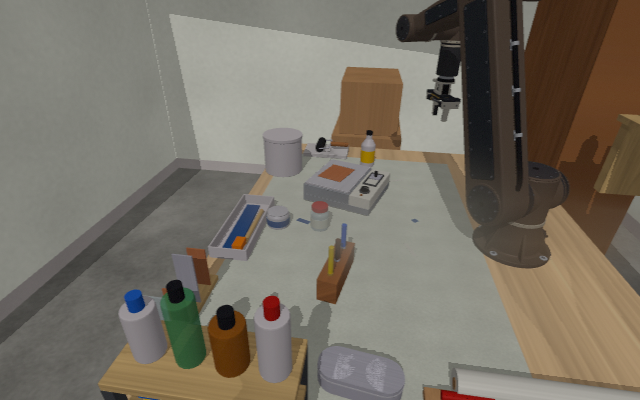

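View pics/wrist0.png

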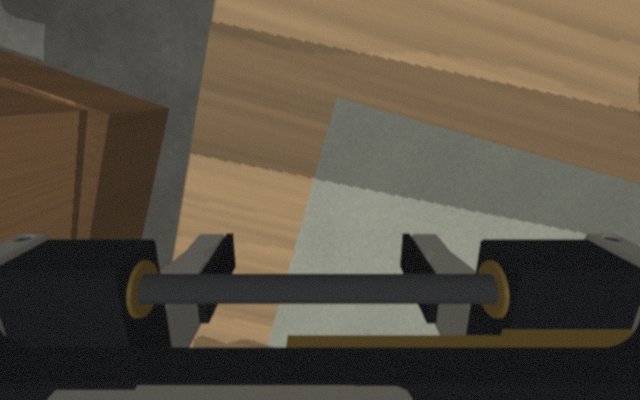

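The scene view shows the warmer at right of the robot (around 235,212), with its strip facing the robot, the knob near (229,180) and the dial near (267,185). The stand is near (387,195), with the yellow stylus at its +y end (406,175). I'll zoom in next.

```bash
python3 - <<'E'
from h import *
a=np.load("f_scene.npz")["im"]; b=np.load("f_side.npz")["im"]
c=np.vstack([np.hstack([cv2.resize(a[165:245,180:290],None,fx=4,fy=4,interpolation=cv2.INTER_NEAREST)[:300,:400],cv2.resize(a[155:215,350:425],None,fx=5,fy=5,interpolation=cv2.INTER_NEAREST)[:300,:375]]),
 np.hstack([cv2.resize(b[155:215,300:400],None,fx=4,fy=4,interpolation=cv2.INTER_NEAREST),np.zeros((240,375,3),np.uint8)])])
d=cv2.resize(b[220:305,310:370],None,fx=2.8,fy=2.8,interpolation=cv2.INTER_NEAREST); c[300:300+d.shape[0],400:400+d.shape[1]]=d
cv2.imwrite("pics/z1.png",c[:,:,::-1])
E
```

```text
(no output)
```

View pics/z1.png

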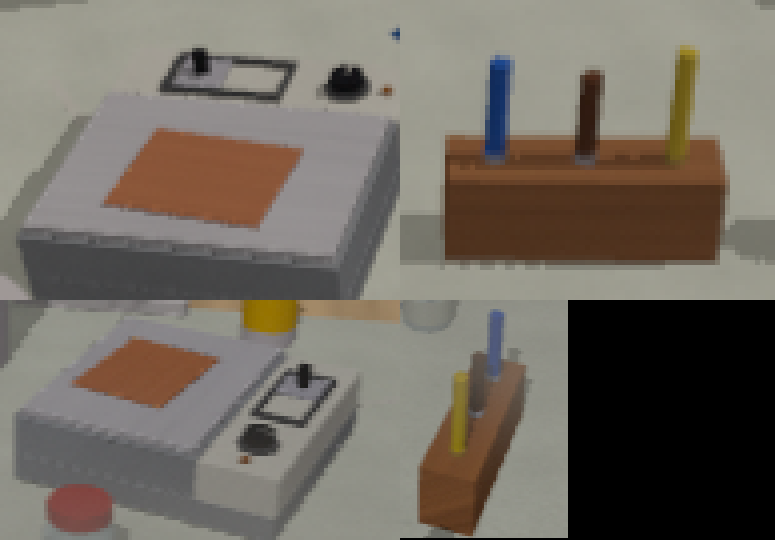

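```bash
cat >> h.py <<'E'
def ray(c,u,v):
    K,e,o=c; d=R.from_euler("xyz",o).as_matrix()@np.linalg.inv(K)@np.array([u,v,1.]); return e,d
def onz(c,u,v,z):
    e,d=ray(c,u,v); return e+d*(z-e[2])/d[2]
def tri(rays):
    A=0;b=0
    for e,d in rays:
        d=d/np.linalg.norm(d);P=np.eye(3)-np.outer(d,d);A=A+P;b=b+P@e
    X=np.linalg.solve(A,b); return X,[np.linalg.norm((np.eye(3)-np.outer(d,d)/(d@d))@(X-e)) for e,d in rays]
def blobs(m,mn=4):
    n,l,s,c=cv2.connectedComponentsWithStats(m.astype(np.uint8)); return [(s[i].tolist(),c[i].round(2).tolist()) for i in range(1,n) if s[i][4]>=mn]
def hsv(im): return cv2.cvtColor(im,cv2.COLOR_RGB2HSV)
E
python3 - <<'E'
from h import *
for n,(v0,v1,u0,u1),(sv0,sv1,su0,su1) in [("scene",(155,215,350,425),(165,200,210,290)),("side",(220,305,310,370),(160,205,350,395))]:
    f=np.load(f"f_{n}.npz");im=f["im"];h=hsv(im)
    m=(abs(h[...,0].astype(int)-28)<6)&(h[...,1]>130); z=np.zeros_like(m); z[v0:v1,u0:u1]=m[v0:v1,u0:u1]
    print(n,"yel",blobs(z))
    m=h[...,2]<60; z=np.zeros_like(m); z[sv0:sv1,su0:su1]=m[sv0:sv1,su0:su1]
    print("black",blobs(z))
    c=cam(n)
    m=(h[...,1]>110)&(h[...,0]<16);z=np.zeros_like(m); z[sv0-10:sv1+50,su0-70:su1+20]=m[sv0-10:sv1+50,su0-70:su1+20]
    print("orange",blobs(z,2))
E
```

```text
scene yel [([404, 165, 5, 22, 72], [405.86, 174.99])]
black [([228, 177, 4, 7, 21], [229.62, 179.71]), ([239, 180, 9, 1, 9], [243.0, 180.0]), ([249, 181, 4, 2, 5], [250.8, 181.2]), ([221, 182, 23, 7, 29], [229.93, 186.83]), ([261, 182, 11, 8, 63], [266.1, 185.62]), ([245, 189, 4, 1, 4], [246.5, 189.0])]
orange [([276, 187, 2, 1, 2], [276.5, 187.0]), ([206, 197, 49, 24, 766], [230.76, 208.87]), ([308, 202, 2, 10, 16], [308.62, 206.5])]
side yel [([328, 246, 6, 28, 116], [330.43, 260.19])]
black [([374, 171, 4, 6, 15], [375.6, 173.47]), ([363, 180, 4, 4, 6], [364.5, 182.0]), ([367, 184, 9, 2, 9], [371.0, 184.56]), ([360, 186, 9, 7, 38], [364.0, 189.0])]
orange [([319, 165, 35, 17, 339], [336.1, 172.59]), ([361, 194, 1, 2, 2], [361.0, 194.5]), ([312, 201, 16, 9, 96], [319.53, 205.06])]
```

```bash
python3 - <<'E'
from h import *
S=cam("scene");D=cam("side")
P=lambda a,b:print(*[x if not isinstance(x,np.ndarray) else x.round(4) for x in tri([ray(S,*a),ray(D,*b)])])
P((405.9,175),(330.4,260.2)) # handle mid z~.118
P((229.6,179.7),(375.6,173.5)) # knob
P((266.1,185.6),(364,189)) # dial
P((276.5,187),(361,194.5)) # lamp
for c,uv in ((S,(276.5,187)),(D,(361,194.5))): print("lamp",onz(c,*uv,.077).round(4))
for c,uv in ((S,(266.1,185.6)),(D,(364,189))): print("dial",onz(c,*uv,.085).round(4))
for c,uv in ((S,(229.6,179.9)),(D,(375.6,173.6))): print("knob",onz(c,*uv,.0915).round(4))
for c,uv in ((S,(405.9,175)),(D,(330.4,260.2))): print("sty",onz(c,*uv,.118).round(4))
# strip corner / casing corners in scene: stand top corners z .07
for uv in ((439,182.5),(494.5/1,182)): pass
for n,pts in (("blue",(350+497/5,155+110/5)),("brn",(350+590/5,155+115/5)),("yel",(350+682/5,155+105/5))): print(n,onz(S,*pts,.11).round(4))
E
```

```text
[0.5648 0.3172 0.1188] [np.float64(0.0010199704450187246), np.float64(0.0010199704450185641)]
[ 0.4515 -0.2808  0.0939] [np.float64(0.0002639015127538787), np.float64(0.0002639015127538311)]
[ 0.4932 -0.1567  0.0839] [np.float64(0.0011595197550535884), np.float64(0.001159519755053355)]
[ 0.5022 -0.1214  0.0793] [np.float64(0.0005391992376989159), np.float64(0.0005391992376987914)]
lamp [ 0.4998 -0.1211  0.077 ]
lamp [ 0.5019 -0.1266  0.077 ]
dial [ 0.4967 -0.1562  0.085 ]
dial [ 0.4926 -0.1567  0.085 ]
knob [ 0.4495 -0.2811  0.0915]
knob [ 0.4511 -0.2856  0.0915]
sty [0.5622 0.3174 0.118 ]
sty [0.5654 0.3175 0.118 ]
blue [0.5877 0.4625 0.11  ]
brn [0.6039 0.5214 0.11  ]
yel [0.6032 0.5872 0.11  ]
```

Both cameras agree: handle mid z is 0.119, knob z is 0.094, and lamp and dial also fit. I'll hover over the strip, turning the jaws along the warmer's x, for a closer wrist view.

>>> arm_command(
  targets=[
    [[0,0,0.084],[23,33,0],0],
    [[0,0,0.084],[23,33,0],0],
    [[0,0,0.084],[23,33,0],0],
    [[0,0,0.084],[23,33,0],0],
    [[0,0,0.084],[23,33,0],0],
    [[0,0,0.084],[23,33,0],0],
  ],
)

```text
t: 0.75
eef_pos: [0.3172, -0.4515, 0.4045]
ee_rot: [3.141, 0.0, -2.366]
force: [-0.1, -0.9, 0.6]
width: 0.0878
```

>>> arm_command(
  targets=[
    [[0,0,0.084],[23,33,0],0],
    [[0,0,0.084],[23,33,0],0],
    [[0,0,0.084],[23,33,0],0],
    [[0,0,0.084],[23,33,0],0],
    [[0,0,0.084],[23,33,0],0],
    [[0,0,0.084],[23,33,0],0],
    [[0,0,0],[0,0,0],0],
    [[0,0,0],[0,0,0],0],
  ],
)

```text
t: 1.55
eef_pos: [0.455, -0.2541, 0.4045]
ee_rot: [3.141, -0.0, -1.864]
force: [0.1, -0.2, 0.0]
width: 0.0877
```

```bash
python3 - <<'E'
from h import *
s=get_state();print(s["t"],s["eef_pos"],s["ee_rot"],s["q"].round(3),s["force"])
c=cam("wrist");im,d=grab_frame("wrist");pickle.dump((c,im,d),open("w1.pkl","wb"))
print(c[1:])
cv2.imwrite("pics/w1.png",im[:,:,::-1])
E
```

```text
1.55 [ 0.45496349 -0.2541133   0.40446091] [ 3.14107278e+00 -2.82949859e-05 -1.86415459e+00] [-0.132  0.105 -0.324 -0.    -1.143 -0.161] [ 0.06178763 -0.24195956  0.04814751]
(array([ 0.43156786, -0.32916276,  0.3833256 ]), array([2.84736499e+00, 3.36560331e-04, 2.84918717e+00]))
```

View pics/w1.png

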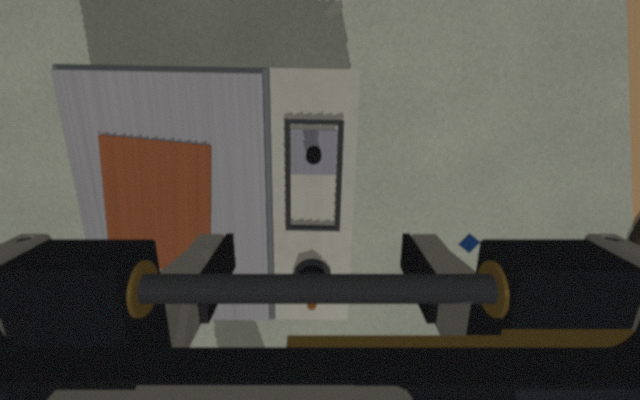

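Wrist view: knob at (313,154), strip edges at about x=270 and x=355, dial at (312,265), lamp at (312,306). Next I'll measure the exact yaw and knob position.

```bash
python3 - <<'E'
from h import *
c,im,d=pickle.load(open("w1.pkl","rb"))
h=hsv(im); 
# strip mask: whitish low sat bright
g=cv2.cvtColor(im,cv2.COLOR_RGB2GRAY).astype(int)
for z,rng,dirn,nm in ((.075,(335,370),-1,"strip -x edge"),):
    pts=[]
    for v in range(80,232,4):
        row=cv2.GaussianBlur(im,(5,5),0)[v,rng[0]:rng[1]].astype(int)
        e=np.abs(np.diff(row,axis=0)).sum(1); 
        e[:max(0,350-rng[0]-0)]=0
        pts.append(onz(c,rng[0]+e.argmax()+.5,v,z)[:2])
    pts=np.float32(pts); vx,vy,x0,y0=cv2.fitLine(pts,cv2.DIST_HUBER,0,.01,.01).ravel()
    print(nm,np.degrees(np.arctan2(vy,vx)),x0,y0,np.abs((pts-[x0,y0])@[-vy,vx]).mean())
m=(g<55); z=np.zeros_like(m); z[110:238,275:352]=m[110:238,275:352]
bl=blobs(z,6); print(bl)
r=im.astype(int); m=(r[...,0]-r[...,2]>50); z=np.zeros_like(m); z[300:320,295:330]=m[300:320,295:330]; print(blobs(z))
# frame outer corners approx
for s,cc in bl:
    print(cc,onz(c,*cc,.1025).round(4),onz(c,*cc,.081).round(4))
m2=(h[...,1]<60); 
cr=cv2.resize(im[100:240,270:365],None,fx=4,fy=4,interpolation=cv2.INTER_NEAREST);cv2.imwrite("pics/w1z.png",cr[:,:,::-1])
print(onz(c,311,306,.077))
E
```

```text
strip -x edge 72.276 0.41335338 -0.26553664 0.00036079352
[([285, 120, 58, 110, 974], [312.6, 174.93]), ([306, 146, 15, 18, 213], [313.17, 154.35])]
[([308, 305, 7, 4, 22], [311.14, 306.18])]
[312.6, 174.93] [ 0.4552 -0.2656  0.1025] [ 0.457  -0.2607  0.081 ]
[313.17, 154.35] [ 0.4494 -0.2828  0.1025] [ 0.4508 -0.2793  0.081 ]
[ 0.50155353 -0.121185    0.077     ]
```

View pics/w1z.png

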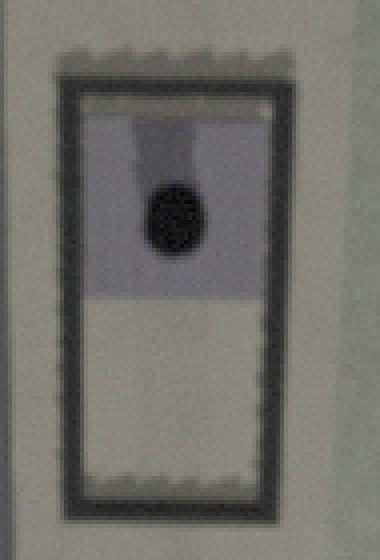

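Knob is at about (0.450, -0.2815), 39.8 mm from the strip edge (40 expected), and the warmer's y axis points at 72.3°. I'll descend with part-closed fingers, tips at z≈0.089.

>>> arm_command(
  targets=[
    [[0,0,-0.016],[-5,-27.4,0],0.55],
    [[0,0,0],[0,0,-35],0.55],
    [[0,0,0],[0,0,-35],0.55],
    [[0,0,0],[0,0,-35],0.55],
    [[0,0,0],[0,0,-20],0.55],
    [[0,0,0],[0,0,0],0.55],
    [[0,0,0],[0,0,0],0.55],
  ],
  squeeze=15,
)

```text
t: 2.3
eef_pos: [0.4494, -0.2832, 0.2801]
ee_rot: [3.141, -0.0, -1.883]
force: [0.4, 0.7, 0.0]
width: 0.041
```

```bash
python3 - <<'E'
from h import *
s=get_state();print(s["t"],s["eef_pos"],s["ee_rot"],s["width"],s["force"])
im,d=grab_frame("wrist")
c=cam("side");a,_=grab_frame("side")
cv2.imwrite("pics/w2.png",np.vstack([im[:,:,::-1][150:],cv2.resize(a[130:210,300:428],(640,400))[:350,:,::-1]]))
E
```

```text
2.3 [ 0.44935348 -0.28321691  0.28008594] [ 3.14116459e+00 -4.65615353e-04 -1.88315458e+00] 0.04100018998012846 [0.40675025 0.68594415 0.02972816]
```

View pics/w2.png

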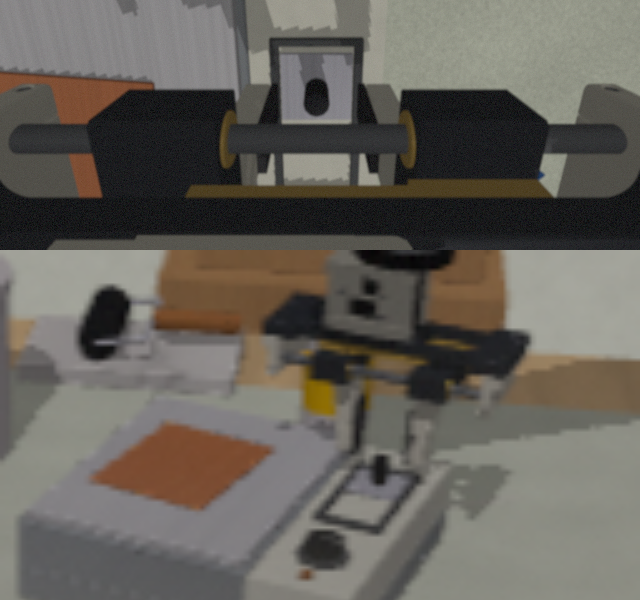

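The knob sits between the fingers, at column 316 with the fingers symmetric about 317. Lowering 13 mm and closing.

>>> arm_command(
  targets=[
    [[0,0,0],[0.6,1.5,-13],0.55],
    [[0,0,0],[0,0,0],0.55],
    [[0,0,0],[0,0,0],1],
    [[0,0,0],[0,0,0],1],
    [[0,0,0],[0,0,0],1],
    [[0,0,0],[0,0,0],1],
    [[0,0,0],[0,0,0],1],
    [[0,0,0],[0,0,0],1],
  ],
  squeeze=15,
)

```text
t: 3.2
eef_pos: [0.4505, -0.2809, 0.2671]
ee_rot: [-3.141, -0.0, -1.881]
force: [0.0, -0.3, 3.0]
width: 0.0132
```

>>> arm_command(
  targets=[
    [[0,0,0],[3.3,10.5,0],1],
    [[0,0,0],[3.3,10.5,0],1],
    [[0,0,0],[3.3,10.5,0],1],
    [[0,0,0],[3.3,10.5,0],1],
    [[0,0,0],[0,0,0],1],
  ],
)

```text
t: 3.7
eef_pos: [0.4644, -0.2373, 0.2671]
ee_rot: [-3.14, 0.0, -1.88]
force: [2.7, 0.1, 5.2]
width: 0.0131
```

>>> arm_command(
  targets=[
    [[0,0,0],[0.9,2.9,0],1],
    [[0,0,0],[0.9,2.9,0],1],
    [[0,0,0],[0.6,1.9,0],1],
    [[0,0,0],[0,0,0],1],
  ],
)

```text
t: 4.1
eef_pos: [0.4663, -0.2315, 0.2671]
ee_rot: [-3.14, -0.001, -1.881]
force: [2.8, -4.2, 5.0]
width: 0.0133
```

```bash
python3 - <<'E'
from h import *
s=get_state();print(s["t"],s["eef_pos"],s["width"],s["force"])
im,d=grab_frame("wrist")
a,_=grab_frame("side")
cv2.imwrite("pics/w3.png",np.vstack([im[:,:,::-1][150:],cv2.resize(a[130:210,300:428],(640,400))[:350,:,::-1]]))
E
```

```text
4.1 [ 0.4662577  -0.2314686   0.26706063] 0.013304835200233137 [ 2.77439335 -4.23209385  4.95543337]
```

View pics/w3.png

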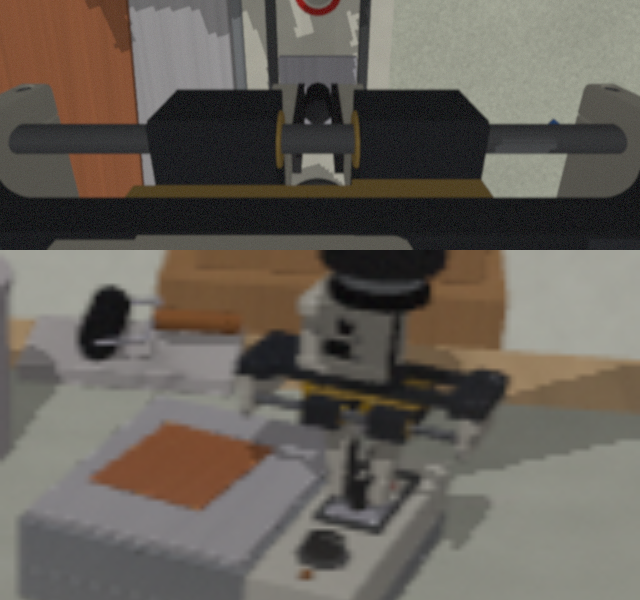

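The port is uncovered, with the red ring visible at (318,153). The force rise suggests the end stop, so I'll push a little further to confirm.

>>> arm_command(
  targets=[
    [[0,0,0],[0.9,2.9,0],1],
    [[0,0,0],[0.9,2.9,0],1],
    [[0,0,0],[0,0,0],1],
  ],
)

```text
t: 4.5
eef_pos: [0.4676, -0.2274, 0.2671]
ee_rot: [-3.141, -0.004, -1.881]
force: [1.8, -21.2, 0.9]
width: 0.0134
```

Force reached 21 N at the end stop. Releasing, rising and looking.

>>> arm_command(
  targets=[
    [[0,0,0],[0,0,0],0.6],
    [[0,0,0],[0,0,0],0.6],
    [[0,0,0],[0,0,0],0.6],
    [[0,0,0],[0,0,30],0.6],
    [[0,0,0],[-4,-12,40],0.6],
    [[0,0,0],[-4,-12,30],0.6],
    [[0,0,0],[0,0,0],0.6],
    [[0,0,0],[0,0,0],0.6],
  ],
)

```text
t: 5.3
eef_pos: [0.4591, -0.2492, 0.3667]
ee_rot: [-3.141, 0.001, -1.883]
force: [0.2, -0.3, -1.4]
width: 0.0355
```

```bash
python3 - <<'E'
from h import *
s=get_state();print(s["t"],s["eef_pos"],s["ee_rot"],s["width"],s["force"],s["qd"].round(4))
c=cam("wrist");im,d=grab_frame("wrist");pickle.dump((c,im,d),open("w4.pkl","wb"))
cv2.imwrite("pics/w4.png",im[:,:,::-1])
r=im.astype(int); m=(r[...,0]-np.maximum(r[...,1],r[...,2])>50); z=np.zeros_like(m); z[60:235,285:350]=m[60:235,285:350]
for s,cc in blobs(z,5):
    u,v=s[0]+s[2]/2-.5,s[1]+s[3]/2-.5
    print(s,cc,onz(c,*cc,.0755).round(4),onz(c,u,v,.0755).round(4), [onz(c,s[0]+k*s[2],v,.0755)[:2].round(4) for k in (0,1)])
g=im.max(2);m=g<50;z=np.zeros_like(m); z[60:235,300:335]=m[60:235,300:335];
for s,cc in blobs(z,20): print("blk",s,cc,onz(c,*cc,.098).round(4))
E
```

```text
5.3 [ 0.45913896 -0.24915168  0.3667115 ] [-3.14130044e+00  8.58246312e-04 -1.88258379e+00] 0.03548737097010856 [ 0.2033121  -0.28281958 -1.41036852] [ 0.0085  0.0243 -0.0292 -0.0044  0.0071 -0.    ]
[302, 133, 29, 30, 311] [315.75, 147.26] [ 0.4489 -0.2843  0.0755] [ 0.4487 -0.284   0.0755] [array([ 0.4596, -0.2875]), array([ 0.437 , -0.2803])]
[311, 140, 11, 10, 86] [315.88, 144.29] [ 0.448  -0.2866  0.0755] [ 0.448  -0.2864  0.0755] [array([ 0.4519, -0.2876]), array([ 0.4433, -0.2849])]
blk [309, 206, 15, 23, 278] [315.73, 217.27] [ 0.4649 -0.2341  0.098 ]
```

View pics/w4.png

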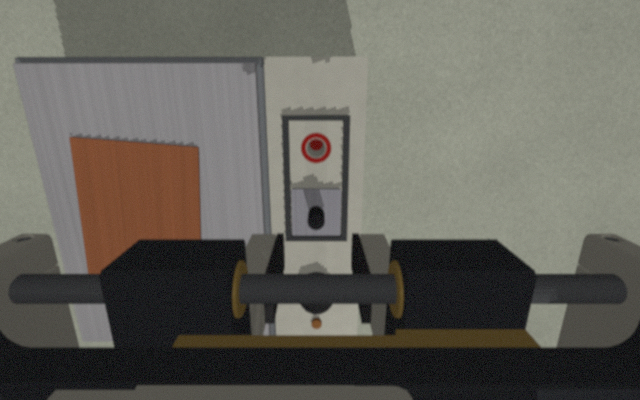

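Port at about (0.449, -0.284), 39.5 mm from the strip edge, with the red button visible in it. The shutter sits against the end of its frame. Now the stand row direction.

```bash
python3 - <<'E'
from h import *
S=cam("scene");D=cam("side")
f=np.load("f_scene.npz")["im"];h=hsv(f)
m=(abs(h[...,0].astype(int)-110)<10)&(h[...,1]>130); z=np.zeros_like(m); z[155:215,350:425]=m[155:215,350:425];print(blobs(z))
b=[x for x in blobs(z)][0][1]
p=onz(S,*b,.111);q=onz(S,405.9,175,.118);print(p,q,np.linalg.norm((q-p)[:2]),np.degrees(np.arctan2(*(q-p)[1::-1])))
E
```

```text
[([367, 167, 5, 19, 62], [368.98, 175.85])]
[0.5358801  0.19605908 0.111     ] [0.56220276 0.31743525 0.118     ] 0.12419765336592976 77.76383446738286
```

Blue to yellow is 124.2 mm (2 × 62 expected), with the row at 77.8°. Moving over the stylus.

>>> arm_command(
  targets=[
    [[0,0,0],[0,0,36],0.4],
    [[0,0,0.0143],[8,43,0],0.4],
    [[0,0,0.0143],[8,43,0],0.4],
    [[0,0,0.0143],[8,43,0],0.4],
    [[0,0,0.0143],[8,43,0],0.4],
    [[0,0,0.0143],[8,43,0],0.4],
    [[0,0,0.0143],[8,43,0],0.4],
    [[0,0,0.0143],[8,43,0],0.4],
  ],
)

```text
t: 6.15
eef_pos: [0.515, 0.0538, 0.4011]
ee_rot: [3.139, -0.001, -1.781]
force: [0.9, -0.7, 0.3]
width: 0.0524
```

>>> arm_command(
  targets=[
    [[0,0,0],[8,44,0],0.4],
    [[0,0,0],[8,44,0],0.4],
    [[0,0,0],[8,44,0],0.4],
    [[0,0,0],[8,44,0],0.4],
    [[0,0,0],[8,44,0],0.4],
    [[0,0,0],[8,44,0],0.4],
    [[0,0,0],[0,0,0],0.4],
    [[0,0,0],[0,0,0],0.4],
  ],
)

```text
t: 6.95
eef_pos: [0.563, 0.3171, 0.3998]
ee_rot: [3.139, -0.004, -1.78]
force: [0.2, -0.2, 0.3]
width: 0.0526
```

```bash
python3 - <<'E'
from h import *
s=get_state();print(s["t"],s["eef_pos"],s["ee_rot"],s["width"],s["force"],s["q"].round(2))
c=cam("wrist");im,d=grab_frame("wrist");pickle.dump((c,im,d),open("w5.pkl","wb"))
cv2.imwrite("pics/w5.png",im[:,:,::-1])
h=hsv(im)
m=(abs(h[...,0].astype(int)-28)<6)&(h[...,1]>110); m[245:]=0
for s,cc in blobs(m,30): print(s,cc,onz(c,*cc,.16).round(4))
E
```

```text
6.95 [0.56297415 0.31708597 0.39981775] [ 3.13870474 -0.0036364  -1.7798413 ] 0.052614212020819555 [ 0.20069476 -0.19632736  0.27176791] [ 0.81  0.32 -0.06 -0.   -1.2  -1.02]
[306, 175, 19, 45, 654] [315.15, 198.58] [0.5613 0.3074 0.16  ]
```

View pics/w5.png

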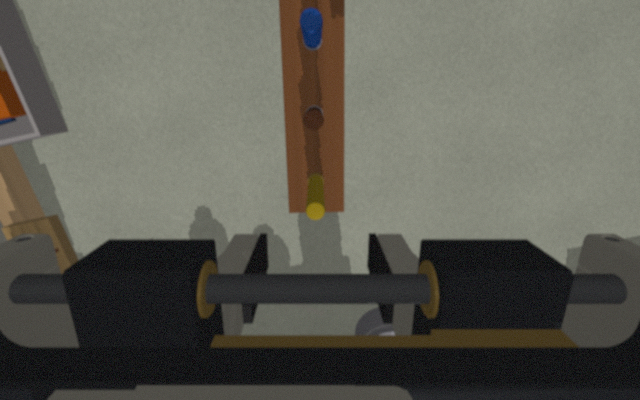

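```bash
python3 - <<'E'
from h import *
c,im,d=pickle.load(open("w5.pkl","rb"))
h=hsv(im); v=h[...,2]; print([ (v_,im[v_,315].tolist(), round(float(d[v_,315]),3)) for v_ in range(190,222,2)])
m=(abs(h[...,0].astype(int)-28)<6)&(h[...,1]>110)&(h[...,2]>120); m[245:]=0
for s,cc in blobs(m,30): print(s,cc,onz(c,*cc,.16).round(4), onz(c,s[0],cc[1],.16)-onz(c,s[0]+s[2],cc[1],.16))
print(onz(c,315.5,211,.16))
# grasp-point position
s=get_state();Rm=R.from_euler("xyz",s["ee_rot"]).as_matrix();print(s["eef_pos"]+Rm@[0,0,.159],s["eef_pos"]+Rm@[0,0,.284])
E
```

```text
[(190, [81, 68, 14], 0.262), (192, [79, 70, 8], 0.257), (194, [83, 70, 18], 0.252), (196, [81, 70, 17], 0.245), (198, [81, 69, 11], 0.241), (200, [78, 66, 9], 0.237), (202, [103, 87, 14], 0.234), (204, [134, 117, 31], 0.233), (206, [138, 118, 19], 0.232), (208, [144, 121, 37], 0.233), (210, [139, 121, 23], 0.234), (212, [142, 120, 29], 0.234), (214, [146, 124, 30], 0.235), (216, [145, 122, 32], 0.235), (218, [148, 129, 45], 0.234), (220, [117, 109, 74], 0.235)]
[307, 203, 17, 17, 235] [315.0, 211.28] [0.5633 0.3166 0.16  ] [ 0.01170293 -0.00247896  0.        ]
[0.56296207 0.31644737 0.16      ]
[0.56257863 0.31573747 0.24153663] [0.5622256  0.31544266 0.11653748]
```

Handle top at (0.5633, 0.3166), and the grasp point is already within 1 mm. Levelling, descending and gripping.

>>> arm_command(
  targets=[
    [[0.0024,-0.0028,0],[0.5,0.5,-30],0.4],
    [[0,0,0],[0,0,-30],0.4],
    [[0,0,0],[0,0,-30],0.4],
    [[0,0,0],[0,0,-26],0.4],
    [[0,0,0],[0,0,0],0.4],
    [[0,0,0],[0,0,0],0.4],
  ],
  squeeze=40,
)

```text
t: 7.6
eef_pos: [0.5642, 0.3154, 0.287]
ee_rot: [-3.14, 0.002, -1.782]
force: [0.3, 1.0, 0.2]
width: 0.0523
```

```bash
python3 - <<'E'
from h import *
s=get_state();print(s["t"],s["eef_pos"],s["ee_rot"],s["width"],s["force"])
im,d=grab_frame("wrist")
cv2.imwrite("pics/w6.png",im[:,:,::-1])
E
```

```text
7.6 [0.56420719 0.31541934 0.28703145] [-3.13951349e+00  1.89426905e-03 -1.78218121e+00] 0.05232556233348057 [0.30551992 0.95604948 0.20425296]
```

View pics/w6.png

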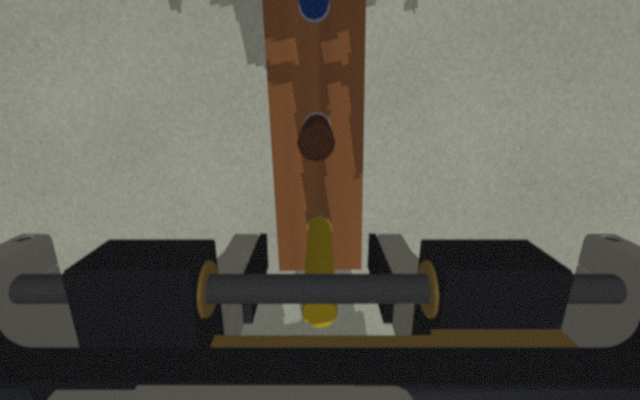

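The yellow handle is centred between the fingers (column 318). Closing.

>>> arm_command(
  targets=[
    [[0,0,0],[-0.4,0.6,-1],0.4],
    [[0,0,0],[0,0,0],1],
    [[0,0,0],[0,0,0],1],
    [[0,0,0],[0,0,0],1],
    [[0,0,0],[0,0,0],1],
    [[0,0,0],[0,0,0],1],
    [[0,0,0],[0,0,0],1],
  ],
  squeeze=45,
)

```text
t: 8.35
eef_pos: [0.5637, 0.3168, 0.2857]
ee_rot: [-3.139, 0.003, -1.782]
force: [-0.5, 0.6, 0.1]
width: 0.0134
```

```bash
python3 - <<'E'
from h import *
for i in range(1):
    s=get_state();print(s["t"],s["eef_pos"],s["ee_rot"],s["width"],s["force"],s["moment"])
E
```

```text
8.35 [0.56365483 0.31679807 0.28565903] [-3.13946586e+00  2.84266976e-03 -1.78168927e+00] 0.013390320997865897 [-0.53123897  0.5775658   0.11830711] [0.0296303  0.14776456 0.01139023]
```

>>> arm_command(
  targets=[
    [[0,0,0],[0,0,15],1],
    [[0,0,0],[0,0,25],1],
    [[0,0,0],[0,0,30],1],
    [[0,0,0],[0,0,30],1],
    [[0,0,0],[0,0,30],1],
    [[0,0,0],[0,0,30],1],
    [[0,0,0],[0,0,5],1],
    [[0,0,0],[0,0,0],1],
  ],
)

```text
t: 9.15
eef_pos: [0.5637, 0.3168, 0.4517]
ee_rot: [-3.138, 0.005, -1.782]
force: [-0.2, 0.3, -1.3]
width: 0.013
```

```bash
python3 - <<'E'
from h import *
s=get_state();print(s["t"],s["eef_pos"],s["ee_rot"],s["width"],s["force"])
c=cam("wrist");im,d=grab_frame("wrist");pickle.dump((c,im,d),open("w7.pkl","wb"))
cv2.imwrite("pics/w7.png",im[:,:,::-1])
E
```

```text
9.15 [0.56366901 0.31678665 0.45170549] [-3.1383491   0.00484079 -1.78167961] 0.012965920030991004 [-0.18059227  0.2813321  -1.32935633]
```

View pics/w7.png

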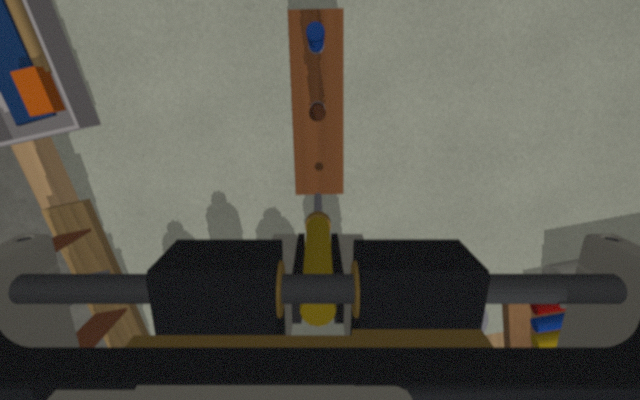

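The stylus is out, with its shank tip at (318,194). Carrying it to the port.

>>> arm_command(
  targets=[
    [[0,0,0],[-8,-43,0],1],
    [[0,0,0],[-8,-43,0],1],
    [[0,0,0],[-8,-43,0],1],
    [[0,0,0],[-8,-43,0],1],
    [[0,0,0],[-8,-43,0],1],
    [[0,0,0],[-8,-43,0],1],
    [[0,0,0],[-8,-43,0],1],
  ],
)

```text
t: 9.9
eef_pos: [0.5067, 0.0142, 0.4491]
ee_rot: [-3.142, 0.002, -1.781]
force: [1.2, -0.0, -0.4]
width: 0.0136
```

>>> arm_command(
  targets=[
    [[0,0,0],[-8,-43,0],1],
    [[0,0,0],[-8,-43,0],1],
    [[0,0,0],[-8,-43,-10],1],
    [[0,0,0],[-8,-43,-10],1],
    [[0,0,0],[-8,-43,-10],1],
    [[0,0,0],[-8,-43,-10],1],
    [[0,0,0],[-8,-40,-10],1],
    [[0,0,0],[0,0,0],1],
  ],
)

```text
t: 10.7
eef_pos: [0.4498, -0.2854, 0.3971]
ee_rot: [3.138, 0.003, -1.786]
force: [-0.2, 0.3, -0.7]
width: 0.0134
```

>>> arm_command(
  targets=[
    [[0,0,0],[0,0,0],1],
    [[0,0,0],[0,0,0],1],
  ],
)

```text
t: 10.9
eef_pos: [0.4517, -0.2817, 0.4]
ee_rot: [-3.141, 0.003, -1.782]
force: [0.2, -0.2, -0.6]
width: 0.0131
```

```bash
cat > look.py <<'E'
from h import *
import sys
n=sys.argv[1]
s=get_state();Rm=R.from_euler("xyz",s["ee_rot"]).as_matrix();print(s["t"],s["eef_pos"],s["ee_rot"],s["width"],s["force"],"axis",Rm[:,2].round(4),"tip",s["eef_pos"]+Rm@[0,0,.159+.1167])
c=cam("wrist");im,d=grab_frame("wrist");pickle.dump((c,im,d),open(n+".pkl","wb"))
cr=cv2.resize(im[90:250,240:400],(600,600),interpolation=cv2.INTER_NEAREST)
cv2.imwrite(f"pics/{n}.png",cr[:,:,::-1])
r=im.astype(int); m=(r[...,0]-np.maximum(r[...,1],r[...,2])>45); z=np.zeros_like(m); z[60:240,285:350]=m[60:240,285:350]
for st,cc in blobs(z,5): print(st,cc,onz(c,*cc,.0755).round(4),onz(c,st[0]+st[2]/2-.5,st[1]+st[3]/2-.5,.0755).round(4))
E
python3 look.py w8
```

```text
10.9 [ 0.45169714 -0.28174413  0.39997953] [-3.14056561e+00  3.11985377e-03 -1.78156719e+00] 0.013058590935451845 [ 0.24935877 -0.22065748 -0.62703038] axis [ 0.0017  0.0028 -1.    ] tip [ 0.45215398 -0.28096226  0.12428102]
[307, 165, 26, 24, 294] [319.31, 175.46] [ 0.449  -0.2852  0.0755] [ 0.449  -0.2842  0.0755]
```

View pics/w8.png

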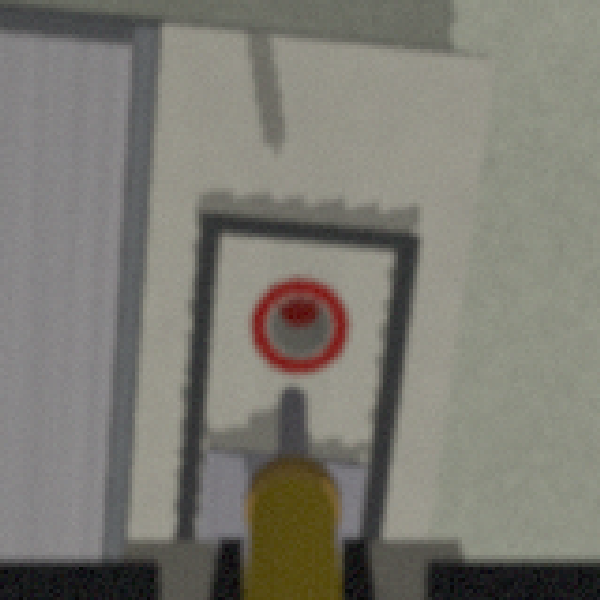

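Ring centre is again (0.449, -0.2842). The tip is at about pixel (317.9,195), with the port at (319.5,176.5). Comparing the tip from vision with the arm's kinematics.

```bash
python3 - <<'E'
from h import *
c,im,d=pickle.load(open("w8.pkl","rb"))
for v in (193,194,195,196): print(v,onz(c,317.7,v,.1243).round(4), im[v,313:324].sum(1).tolist(), d[v,318])
E
```

```text
193 [ 0.451  -0.2831  0.1243] [436, 415, 380, 322, 293, 298, 327, 381, 423, 433, 442] 0.26461533
194 [ 0.4511 -0.2822  0.1243] [424, 389, 313, 244, 237, 232, 262, 318, 379, 434, 438] 0.26037315
195 [ 0.4513 -0.2814  0.1243] [399, 341, 257, 209, 206, 209, 222, 253, 345, 421, 436] 0.25852236
196 [ 0.4515 -0.2806  0.1243] [408, 324, 230, 221, 211, 210, 200, 246, 324, 403, 437] 0.2560846
```

>>> arm_command(
  targets=[
    [[0,0,0],[-3,-3.7,-15],1],
    [[0,0,0],[0,0,-15],1],
    [[0,0,0],[0,0,-10],1],
    [[0,0,0],[0,0,0],1],
    [[0,0,0],[0,0,0],1],
    [[0,0,0],[0,0,0],1],
  ],
)

```text
t: 11.55
eef_pos: [0.4491, -0.2857, 0.3615]
ee_rot: [-3.138, 0.003, -1.781]
force: [-0.8, 0.1, -1.0]
width: 0.0134
```

```bash
python3 look.py w9; python3 - <<'E'
from h import *
im,d=grab_frame("side");a,_=grab_frame("scene")
cv2.imwrite("pics/s9.png",np.hstack([cv2.resize(im[150:200,345:395],(400,400),interpolation=0),cv2.resize(a[150:200,210:260],(400,400),interpolation=0)])[:,:,::-1])
E
```

```text
11.55 [ 0.44913333 -0.28573987  0.36149   ] [-3.13805682e+00  2.71504129e-03 -1.78100116e+00] 0.01343274921253796 [-0.79951694  0.06124027 -0.98909296] axis [ 0.004   0.0019 -1.    ] tip [ 0.45024289 -0.28521122  0.08579274]
[305, 179, 28, 27, 333] [318.38, 190.45] [ 0.4487 -0.2863  0.0755] [ 0.4489 -0.285   0.0755]
```

View pics/w9.png

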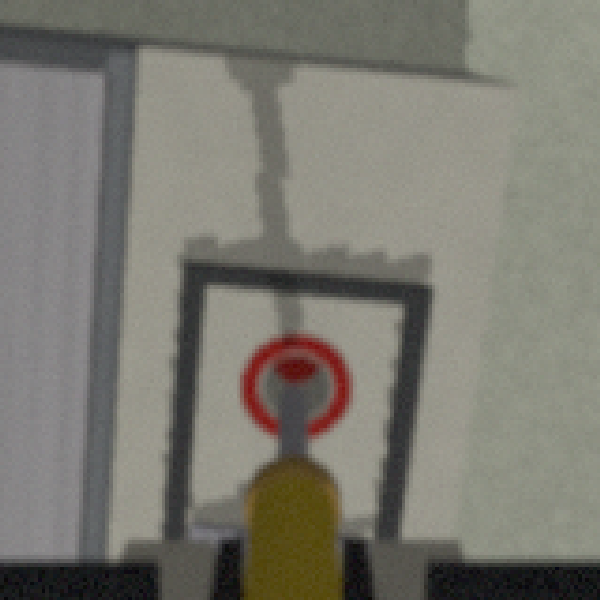

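View pics/s9.png

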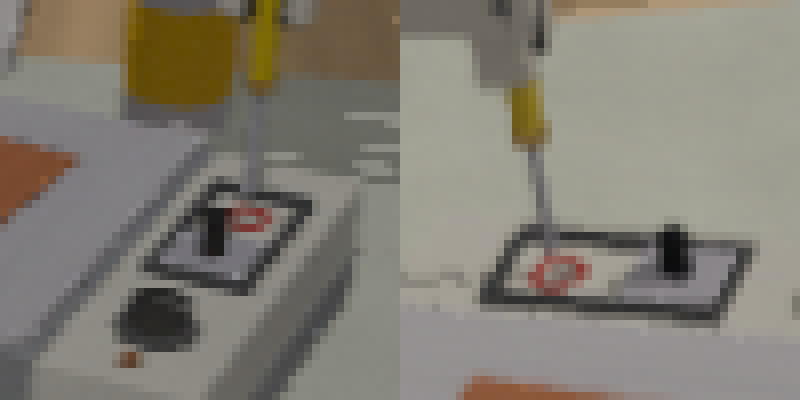

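```bash
python3 - <<'E'
from h import *
c,im,d=pickle.load(open("w9.pkl","rb"))
for v in (191,192,193,194,195,196): print(v,onz(c,317.8,v,.0858).round(4), im[v,311:325].sum(1).tolist())
print("ring",onz(c,318.5,192.9,.0755), c[1])
E
```

```text
191 [ 0.4486 -0.2889  0.0858] [266, 244, 251, 227, 219, 195, 168, 172, 186, 188, 206, 230, 231, 225]
192 [ 0.4488 -0.2881  0.0858] [255, 259, 244, 254, 231, 212, 212, 207, 213, 225, 227, 242, 239, 242]
193 [ 0.449  -0.2873  0.0858] [277, 260, 252, 256, 224, 221, 212, 207, 227, 237, 243, 242, 251, 237]
194 [ 0.4491 -0.2865  0.0858] [262, 270, 246, 234, 229, 211, 210, 217, 213, 230, 223, 239, 243, 245]
195 [ 0.4493 -0.2856  0.0858] [283, 260, 249, 223, 224, 204, 215, 215, 224, 211, 233, 233, 250, 234]
196 [ 0.4495 -0.2848  0.0858] [288, 270, 257, 226, 214, 213, 216, 218, 210, 223, 232, 245, 251, 243]
ring [ 0.44904303 -0.28421155  0.0755    ] [ 0.43216375 -0.36238624  0.34015503]
```

The tip sits over the port to within about 1 mm, against 4 mm of clearance. Descending into the port and watching the force.

>>> arm_command(
  targets=[
    [[0,0,0],[-0.4,0.4,-8],1],
    [[0,0,0],[0,0,-8],1],
    [[0,0,0],[0,0,-8],1],
    [[0,0,0],[0,0,-5],1],
    [[0,0,0],[0,0,0],1],
    [[0,0,0],[0,0,0],1],
  ],
  squeeze=55,
)

```text
t: 12.3
eef_pos: [0.4484, -0.2856, 0.3315]
ee_rot: [-3.14, 0.003, -1.782]
force: [-0.7, 0.3, -0.4]
width: 0.0132
```

```bash
python3 look.py w10
```

```text
12.3 [ 0.44836    -0.28559479  0.33149823] [-3.13980295e+00  2.80071440e-03 -1.78165112e+00] 0.013215633554432966 [-0.69921195  0.31572455 -0.38471207] axis [ 0.0023  0.0024 -1.    ] tip [ 0.44900411 -0.28494301  0.05579976]
[301, 190, 32, 26, 309] [316.61, 200.77] [ 0.4486 -0.2871  0.0755] [ 0.449  -0.2858  0.0755]
```

View pics/w10.png

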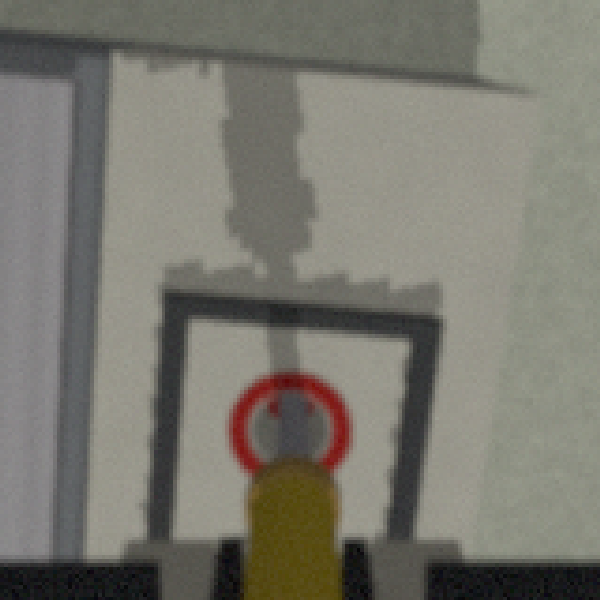

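The shank is inside the ring with no contact force and the tip 4 mm above the button. Pressing in small steps.

>>> arm_command(
  targets=[
    [[0,0,0],[0,0,-3],1],
    [[0,0,0],[0,0,-3],1],
    [[0,0,0],[0,0,0],1],
    [[0,0,0],[0,0,0],1],
  ],
)

```text
t: 12.75
eef_pos: [0.4485, -0.2856, 0.3261]
ee_rot: [-3.138, 0.003, -1.781]
force: [0.5, -0.5, 3.1]
width: 0.0131
```

>>> arm_command(
  targets=[
    [[0,0,0],[0,0,-2],1],
    [[0,0,0],[0,0,0],1],
    [[0,0,0],[0,0,0],1],
  ],
)

```text
t: 13.05
eef_pos: [0.4485, -0.2856, 0.3239]
ee_rot: [-3.139, 0.003, -1.782]
force: [-0.4, 0.7, 3.9]
width: 0.0129
```

>>> arm_command(
  targets=[
    [[0,0,0],[0,0,-2],1],
    [[0,0,0],[0,0,0],1],
    [[0,0,0],[0,0,0],1],
  ],
)

```text
t: 13.35
eef_pos: [0.4486, -0.2856, 0.3222]
ee_rot: [-3.138, 0.003, -1.781]
force: [-0.0, -0.8, 5.9]
width: 0.0134
```

>>> arm_command(
  targets=[
    [[0,0,0],[0,0,-1.5],1],
    [[0,0,0],[0,0,0],1],
    [[0,0,0],[0,0,0],1],
  ],
)

```text
t: 13.65
eef_pos: [0.4487, -0.2858, 0.3217]
ee_rot: [-3.137, 0.002, -1.781]
force: [-2.1, 1.6, 13.8]
width: 0.0135
```

>>> arm_command(
  targets=[
    [[0,0,0],[0,0,-1.5],1],
    [[0,0,0],[0,0,0],1],
    [[0,0,0],[0,0,0],1],
  ],
)

```text
t: 13.95
eef_pos: [0.4488, -0.2859, 0.3213]
ee_rot: [-3.136, 0.002, -1.781]
force: [-3.7, 2.9, 21.7]
width: 0.013
```

The force now climbs steeply with almost no travel, so the button is bottomed: TCP dropped about 4.5 mm after contact and the force is 22 N. Holding and checking the surroundings.

>>> arm_command(
  targets=[
    [[0,0,0],[0,0,0],1],
    [[0,0,0],[0,0,0],1],
    [[0,0,0],[0,0,0],1],
    [[0,0,0],[0,0,0],1],
    [[0,0,0],[0,0,0],1],
  ],
)

```text
t: 14.45
eef_pos: [0.4488, -0.2859, 0.3213]
ee_rot: [-3.136, 0.002, -1.781]
force: [-3.0, 2.6, 22.1]
width: 0.013
```

```bash
python3 look.py w11; python3 - <<'E'
from h import *
im,d=grab_frame("side");a,_=grab_frame("scene")
cv2.imwrite("pics/s11.png",np.vstack([np.hstack([cv2.resize(im[150:200,345:395],(300,300),interpolation=0),cv2.resize(a[150:200,210:260],(300,300),interpolation=0)]),cv2.resize(a[130:280,100:500],(600,225))])[:,:,::-1])
print(get_state()["force"])
E
```

```text
14.45 [ 0.4488136  -0.28589559  0.32125295] [-3.13647657e+00  1.54981690e-03 -1.78060865e+00] 0.012957043486539093 [-3.01323559  2.6352257  22.07219326] axis [ 5.3e-03  5.0e-04 -1.0e+00] tip [ 0.45028216 -0.28577146  0.04555689]
[302, 195, 34, 25, 293] [318.82, 205.01] [ 0.4481 -0.2877  0.0755] [ 0.4487 -0.2862  0.0755]
[-3.09689821  3.56775101 21.58823106]
```

View pics/w11.png

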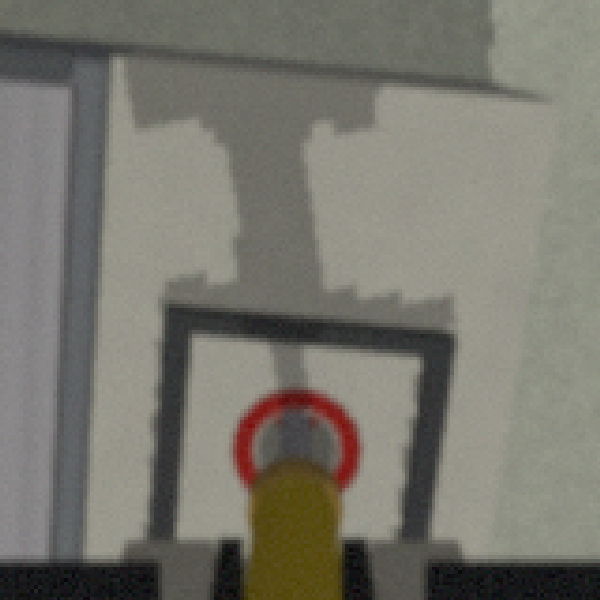

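View pics/s11.png

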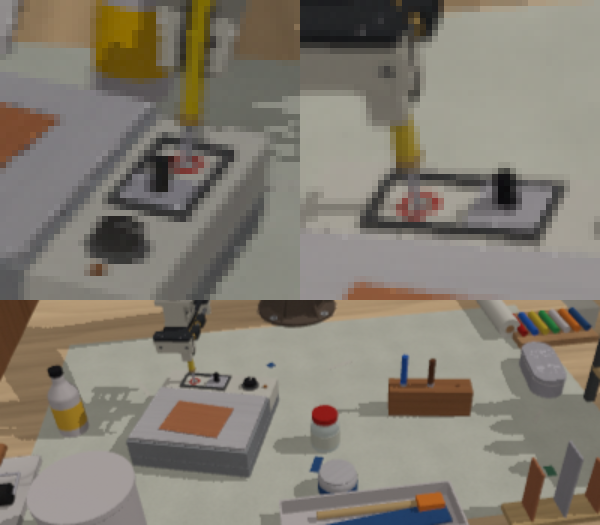

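Everything holds: force is steady at 22 N, the shank is in the ring, the shutter is flush with its end frame and the bystanders haven't moved. Handing in.

```bash
python3 -c "
from station import *
print(job_done()); s=get_state(); print(s['t'],s['force'],s['width'])"
```

```text
the job is handed in; nothing more can be done
None
the job is handed in; nothing more can be done
```

I slid the shutter open by its knob, took the yellow stylus from the stand and pushed the red button down through the port. I handed in at about 14.6 s, still gripping the stylus and holding the button down.

- **Shutter:** I pulled it until the push force reached 21 N at the end stop. In the later views the plate sits flush with the far end of its frame. The knob measured about 54 mm from the port along the slide, where 55 mm is expected if the port lies under the closed shutter's centre.
- **Button:** The button first resisted at about 3 N, then rose to about 6 N at roughly the expected depth. After that the force climbed steeply to a steady 22 N with almost no further travel. By the arm's own position the tip ended at 45.6 mm, about 1.4 mm below the expected 47 mm. That could be slight slip in the grip or arm flex, because the button's travel was never measured directly.
- **Surroundings:** The last images showed the shank inside the red ring. The other two tools, the copper plate, jar, can, bottle and tin looked to be where they were.
- **Final reading:** The state could not be read after hand-in, so the second after it is unchecked. Before it, force and grip had been steady for 0.5 s.

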